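# Load a tacked tee into a sprung welding jig

### The job

Load the tack-welded steel tee into the tilted welding jig, so that its joint can be welded in the flat position: tuck one long edge of its foot under the lip of the sprung upper jaw, push the jaw back up the slope with that edge, and hold it open while you swing the other edge down onto the bed behind the lip of the fixed lower stop; then let the spring push the tee home against that stop. Leave it lying flat on the bed, against the stop, roughly centred from side to side, gripped by the jaw and let go, and leave the angle iron, the pliers and the pipe where they are.

Things in the scene. Friction and masses are not known exactly. Their poses are not given: they have to be found in the camera images.
- tee: the work: an inverted T of dark 8 mm steel plate, 0.56 kg, standing on its foot on the bench. Foot 56 mm (x) by 90 mm (y) by 8 mm; on its middle line an upright web 8 mm thick (x), 90 mm long (y), its top 54 mm above the underside; small bright tack welds at the ends. Origin: centre of the foot's underside; z up along the web. The same after a half turn about z
- bed: flat steel bed of the jig, fixed, sloping up away from the robot at 35 degrees, 138 x 112 mm. Origin: the point of its top surface where the centre of the tee's underside belongs, 62 mm above the bench. x up the slope; y level, across the jig; z square out of the bed. Bed top is z = 0, x = -52 to 86, y = -56 to 56 mm. The jig's foot plate on the bench is 150 x 150 mm
- stop_lip (a point): middle of the edge of the fixed lower stop's lip, in the bed's frame at x = -22, y = 0, z = 12 mm. The stop is 90 mm wide (y); its upright face, where the tee's lower edge belongs, is at x = -28 mm; the lip reaches 6 mm over the bed from that face, underside z = 9.5, top z = 15 mm (screw heads to 18.5 mm at x = -38 mm); it ends at x = -46 mm
- jaw (a joint): travel of the sprung upper jaw up the slope (bed's x), in m: 0 at rest, 0.018 fully back, 0.003 with the tee home. Coil springs push it down the slope: about 3 N at rest, 4.5 N at 3 mm, 8.5 N at 13 mm; it returns by itself. For the tee's other edge to pass the stop's lip it must be pushed back 10 mm or more
- jaw_face (a point): middle of the jaw's upright face, 7 mm above the bed; moves with the jaw. In the bed's frame the face is at x = 25 mm + travel. The jaw is 86 mm wide (y); its lip reaches 5 mm down-slope of the face, underside z = 13.5, top z = 18 mm. Behind it stands a spring housing, x = 68 to 84, to z = 30 mm
- angle: bystander: a piece of angle iron, L-shaped, 40 x 70 x 40 mm, loose on the bench; origin: centre of underside
- pliers: bystander: welding pliers with red sleeves, 50 x 178 x 14 mm, lying loose; origin: centre of underside
- pipe: bystander: a piece of pipe 42 mm across and 60 mm tall, standing loose; origin: centre of underside

How it is judged:
On the way:
1. the tee's edge has pushed the sprung jaw back and holds it open (more than 8 mm), the tee being at the jig (value of joint jaw above 0.008 m and distance between tee and bed below 0.04 m), for 0.2 s.
At the end, for the whole second after the job is handed in: the tee is let go and at rest, flat on the tilted bed (within 2.5 mm, 3.4 degrees), lower edge against the fixed stop (within 3 mm), lengthways along the jaw (3.4 degrees), centred across within 15 mm, the sprung jaw bearing on its upper edge (travel 1.5 to 6 mm) (z of tee in the frame of bed between -0.0025 and 0.0025 m and x of tee in the frame of bed between -0.003 and 0.003 m and y of tee in the frame of bed between -0.015 and 0.015 m and angle between the z axis of tee and the z axis of bed, either way round below 0.06 rad and angle between the y axis of tee and the y axis of bed, either way round below 0.06 rad and value of joint jaw between 0.0015 and 0.006 m and linear speed of tee below 0.01 m/s); the robot touches nothing.
It fails at once if the angle iron, pliers or pipe is shifted more than 30 mm (distance of any of angle, pliers, pipe from where it was at the start of the episode above 0.03 m).
It also fails if it takes over 38 s, if anything falls off the work surface, if the arm or the gripper's body presses on something with over 40 N, if the wrist force passes 120 N, or if a joint passes its speed limit or range.

### The arm

A 7-joint arm with a two-finger parallel gripper is mounted at the origin on a cart in front of the work surface, level with it; the furniture and walls round the work are solid. World frame = base frame: x ahead of the robot, y to its left, z up, the work surface at z = 0. Lengths are in m, angles in rad, forces in N, time in s.
With the tool pointing down it reaches from about 0.425 to 0.875 m from the base axis. Payload 4.7 kg.
Tool frame: the origin (TCP) lies midway between the tips of the shut fingers; the grasp point (between the pads) lies 19 mm behind it; z points along the fingers, y is the line along which they close (so a half turn about z gives the same grasp; the last joint's range is limited). The gripper opens to 87 mm and grips with 3 to 60 N. Pads are 19 mm wide; open, the fingers measure 117 mm over their backs; the gripper's body (75 mm by 190 mm) begins 51 mm behind the grasp point.
Start: joints at [-1.334, 0.321, -0.07, 1.45, 0.023, 1.371, -0.057], TCP at [0.144, 0.634, 0.223] pointing down, gripper open.
Joint ranges: [-2.86, 2.86], [-0.3, 2.09], [-1.38, 1.24], [0.06, 2.45], [-1.56, 4.7], [0.09, 2.05], [-2.69, 2.69]. Speed limits (rad/s): [2.57, 2.57, 3.14, 3.14, 3.14, 3.14, 3.14].

### API

Orientations are given as a rotation vector (axis times angle).
In Python, from bench import ctrl, get_image, calibration gives the robot as it stands.
- The arm moves only by the tool apply_moves, never from a script. Its arguments are lists of equal length, an entry for each row: "dp": the shift along the tool's x, y, z in m, a list of three; "twist": the turn, a rotation vector about the tool's x, y, z in rad, a list of three; "fingers": the closure, from 0 (fully open) to 1 (shut). In form: {"dp": [[dx, dy, dz], ...], "twist": [[ax, ay, az], ...], "fingers": [fingers, ...]}. A call has 1 to 10 rows; each row shifts and turns the commanded pose from where the row before left it, along the tool's axes as they then stand; what a row does not reach is not made up. A row lasts 1/10 s, in which the tool goes at most 50 mm and 8.59 degrees, less where a joint would pass 70% of its speed; a pose out of reach is approached as far as the arm can. A call is refused whole if a number of a shift passes 0.05 or a number of a turn 0.15, either way. A call with a gripper value outside its range is refused whole. The fingers move at their own pace and stop on an object; "newtons" is the grip in N (left out, the last holds). Time passes only in rows, so rows that do not move let the fingers close. It gives the time, the measured TCP pose, the force, the opening and the grip force at its end, in the units of the state.
- ctrl.get_state(): the state, without advancing time (a new reading comes with each control period).
- get_image(name): name is "side" or "top"; returns the picture (384x512x3 uint8, red, green, blue); there is no depth.
- calibration(name): a dict with "fx", "fy", "cx", "cy" (pixels), "eye" and "attitude" of the camera in the world. Camera axes: x right, y up, looking along -z (the intrinsics and any distortion apply to the point x, -y, -z); pixel columns grow to the right and rows downward; lengths in m; the calibration is good to about 2 mm. A picture is of the moment at which its call begins. calibration takes no time and is no camera call.
- ctrl.close_job(): hands the job in; it is judged then, once.
The state is a dict: "time": time; "joint_positions": joint angles; "qd": joint speeds; "joint_torque": joint torques, N m; "position": TCP position; "tool_rot": TCP orientation; "ft_force": force on the tool from outside, world axes, zero at the start; "torque": the same for the moment, N m; "grip_width": opening from 0.0 (shut) to 1.0 (fully open); "grip_force": force on a finger pad.
Only numpy, scipy, OpenCV 4.12 (cv2) and the standard library are available. Lean on these libraries where they do the work, as an engineer would, in place of code of your own. Each camera call takes 0.05 s, during which the arm holds its last target. There are 200 camera calls.

## Working session

There is one attempt and no reset: what is moved stays moved. The work goes in short steps, Python scripts to look and compute and a tool call to move; the robot and the scene stay as the last step left them, time stands still between calls to the robot, and variables do not carry over. Pictures are saved under pics/ and viewed, at most 10 in all, crops included, and the job is handed in when it is done.

Besides the shell and the picture viewer there is one more tool, called after "Emit:" in YAML: its name, and indented under it one key for each argument. apply_moves: Moves the arm, as the interface text tells. Its arguments: {"type":"object","properties":{"dp":{"type":"array"},"twist":{"type":"array"},"fingers":{"type":"array"},"newtons":{"type":"number"}},"required":["dp","twist","fingers"]}

```bash
mkdir -p pics; python3 - <<'E'
from bench import ctrl, get_image, calibration
import cv2
for n in("side","top"):
    cv2.imwrite(f"pics/{n}0.png",get_image(n)[:,:,::-1]); print(n,calibration(n))
s=ctrl.get_state()
for k,v in s.items(): print(k,v)
E
```

```text
side {'fx': 478.2164995672702, 'fy': 478.2164995672702, 'cx': 256.14120974487344, 'cy': 189.58742343062298, 'eye': array([0.39851383, 1.14629406, 0.71725555]), 'attitude': array([ 0.11473517, -1.37300622, -2.70123712])}
top {'fx': 454.8414487651815, 'fy': 454.8414487651815, 'cx': 262.17124574412065, 'cy': 192.79984100031913, 'eye': array([0.32612798, 0.28213459, 1.08781508]), 'attitude': array([ 0.15655362, -0.17147448, -1.69216388])}
time 0.1
joint_positions [-1.3339198   0.32175033 -0.07007066  1.45155975  0.02261679  1.37079588
 -0.05690339]
qd [ 6.48570602e-04 -1.86486816e-03  6.71258286e-04 -1.73561322e-03
 -5.44059638e-04  6.61758274e-05 -5.64708022e-04]
joint_torque [ 2.36056876e-04 -4.92577672e+01 -4.05640248e-01 -3.13395953e+01
 -6.41578878e-02  3.96370352e-02  7.67773940e-05]
position [0.1435619  0.63343779 0.22156645]
tool_rot [-3.49181748e-01 -3.12204735e+00  2.70974680e-03]
ft_force [-0.21520371  0.16905215 -0.84106286]
torque [ 0.01875804 -0.00034074 -0.00768637]
grip_force 0.0
grip_width 0.9994703208189167
```

View pics/top0.png

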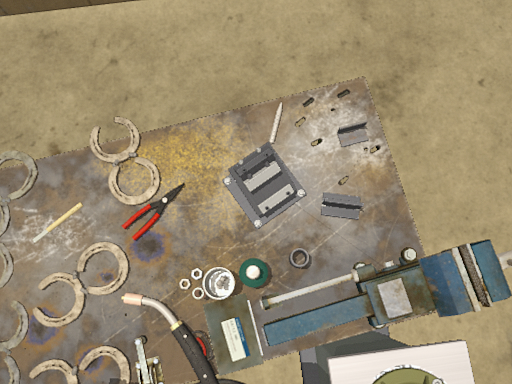

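View pics/side0.png

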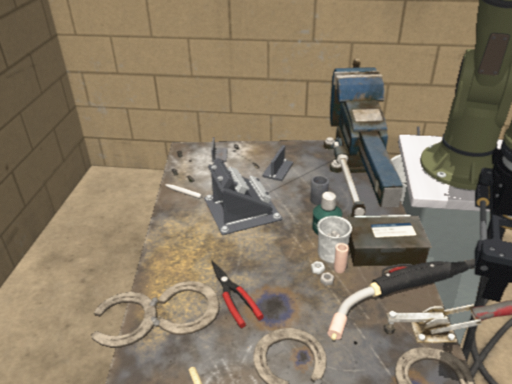

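The top view shows the jig at about (265,185), a tee-like piece at (341,206) and another at (352,133). The pliers are at (155,210) and the pipe is at (300,258). I'll enlarge both views.

```bash
python3 - <<'E'
import cv2
a=cv2.imread("pics/top0.png")[110:280,215:385]; cv2.imwrite("pics/topc.png",cv2.resize(a,None,fx=3.5,fy=3.5,interpolation=cv2.INTER_CUBIC))
a=cv2.imread("pics/side0.png")[130:240,160:340]; cv2.imwrite("pics/sidec.png",cv2.resize(a,None,fx=4.4,fy=4.4,interpolation=cv2.INTER_CUBIC))
E
```

```text
(no output)
```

View pics/topc.png

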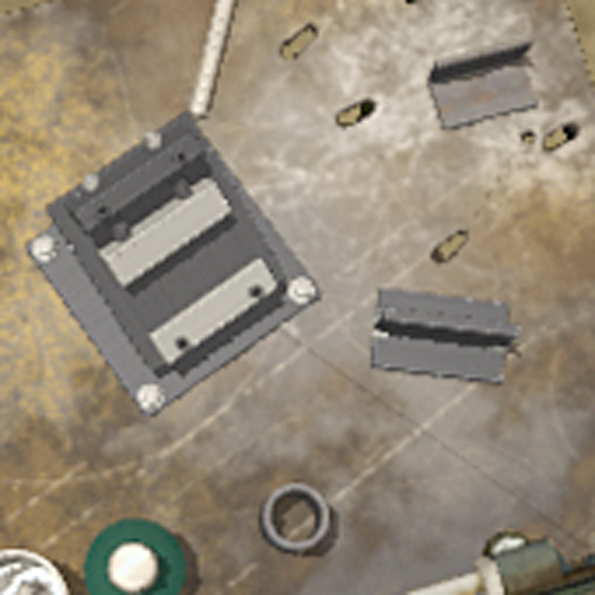

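View pics/sidec.png

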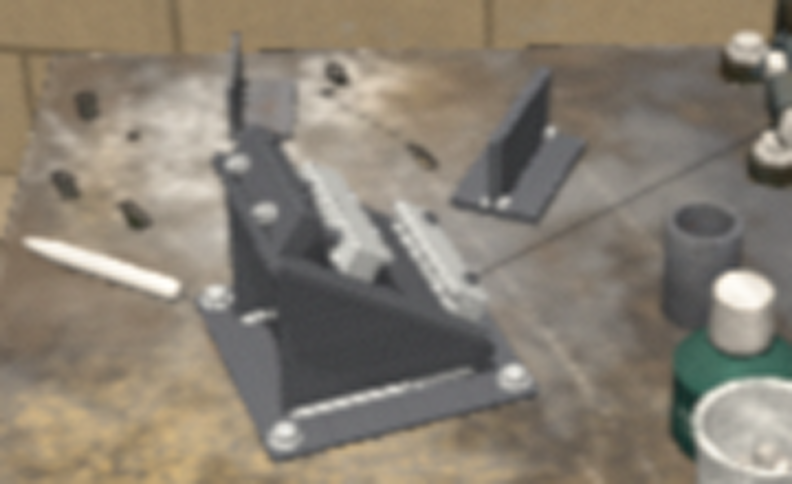

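Top crop: the stop's top is the quad (150,333)-(262,260)-(278,288)-(168,363), and the jaw lip's front edge runs (125,292)-(233,212). The tee foot's corners are (379,290), (510,305), (503,382) and (372,367). Side crop: the tee web's top runs (490,130)-(550,70), and the foot corners are (453,203), (537,222) and (585,150).

```bash
cat > h.py <<'E'
import numpy as np
from scipy.spatial.transform import Rotation as R
from scipy.optimize import least_squares
from bench import ctrl, get_image, calibration
def proj(n,P):
    c=calibration(n); p=R.from_rotvec(c["attitude"]).inv().apply(np.atleast_2d(P)-c["eye"])
    return np.c_[c["cx"]+c["fx"]*p[:,0]/-p[:,2], c["cy"]+c["fy"]*p[:,1]/p[:,2]]
def T(u,v,o,s): return np.array([o[0]+(u+.5)/s-.5,o[1]+(v+.5)/s-.5])
def bedR(yaw): return R.from_euler('z',yaw)*R.from_euler('y',-np.radians(35))
def fit(obs,Rf,z,x0):
    # obs: (cam, local pt, pixel)
    def f(q):
        return np.concatenate([proj(c,Rf(q[2]).apply(l)+[q[0],q[1],z])[0]-p for c,l,p in obs])
    r=least_squares(f,x0,loss='soft_l1',f_scale=1.); return r.x,f(r.x).reshape(-1,2)
E
python3 - <<'E'
from h import *
a=lambda u,v:T(u,v,(215,110),3.5); b=lambda u,v:T(u,v,(160,130),4.4)
mm=lambda *l:np.array(l)/1000
tee=[("top",mm(28,45,8),a(379,290)),("top",mm(28,-45,8),a(510,305)),("top",mm(-28,-45,8),a(503,382)),("top",mm(-28,45,8),a(372,367)),
("side",mm(28,45,8),b(453,203)),("side",mm(-28,45,0),b(537,222)),("side",mm(-28,-45,8),b(585,148)),("side",mm(0,45,54),b(490,133)),("side",mm(0,-45,54),b(550,69))]
bed=[("top",mm(-22,45,15),a(150,333)),("top",mm(-22,-45,15),a(262,260)),("top",mm(-46,-45,15),a(278,288)),("top",mm(-46,45,15),a(168,363)),
("top",mm(20,43,18),a(125,292)),("top",mm(20,-43,18),a(233,212)),("side",mm(86,56,0),b(280,265)),("side",mm(-52,56,0),b(492,352))]
for o,Rf,z in((tee,lambda y:R.from_euler('z',y),0),(bed,bedR,.062)):
    for y0 in (-.2,.4):
        x,r=fit(o,Rf,z,[.55,.1,y0]); print(x.round(4),abs(r).max().round(2)); print(r.round(1).tolist())
E
```

```text
[ 0.4944  0.0744 -0.2578] 2.42
[[0.2, -0.6], [-0.2, -0.2], [-0.2, 0.6], [-0.2, 0.1], [-0.6, -1.7], [0.3, 0.8], [0.5, -2.4], [0.9, 1.5], [-0.9, -0.8]]
[ 0.4944  0.0744 -0.2578] 2.42
[[0.2, -0.6], [-0.2, -0.2], [-0.2, 0.6], [-0.2, 0.1], [-0.6, -1.7], [0.3, 0.8], [0.5, -2.4], [0.9, 1.5], [-0.9, -0.8]]
[0.5539 0.2458 0.4869] 3.5
[[0.1, 1.2], [-0.1, -0.1], [-0.0, -0.1], [-0.1, 0.5], [-0.6, -1.4], [-0.3, 0.1], [-0.2, -0.7], [0.1, -3.5]]
[0.5539 0.2458 0.4869] 3.5
[[0.1, 1.2], [-0.1, -0.1], [-0.0, -0.1], [-0.1, 0.5], [-0.6, -1.4], [-0.3, 0.1], [-0.2, -0.7], [0.1, -3.5]]
```

```bash
cat >> h.py <<'E'
TEE=(.4944,.0744,-.2578); BED=(.5539,.2458,.4869)
def toolR(Rtee):  # tool z=-tee z, tool y = +tee x or -tee x, nearest to present
    M=Rtee.as_matrix(); c=R.from_rotvec(ctrl.get_state()["tool_rot"])
    o=[R.from_matrix(np.c_[s*np.cross(M[:,0],-M[:,2]),s*M[:,0],-M[:,2]]) for s in(1,-1)]
    return min(o,key=lambda r:(c.inv()*r).magnitude())
def go(Rt,p,rotfirst=True):
    s=ctrl.get_state(); c=R.from_rotvec(s["tool_rot"]); tw=(c.inv()*Rt).as_rotvec()
    d=np.array(p)-s["position"]
    print("t",round(s["time"],2),"pos",np.round(s["position"],4),"F",np.round(s["ft_force"],1),"grip",round(s["grip_width"],3),round(s["grip_force"],1))
    print("twist",tw.round(4),"dp in new frame",Rt.inv().apply(d).round(4),"old frame",c.inv().apply(d).round(4))
E
python3 - <<'E'
from h import *
Rt=toolR(R.from_euler('z',TEE[2])); go(Rt,[TEE[0],TEE[1],.13]); print(Rt.as_matrix().round(3)); print(R.from_rotvec(ctrl.get_state()["tool_rot"]).as_matrix().round(3))
E
```

```text
t 0.1 pos [0.1436 0.6334 0.2216] F [-0.2  0.2 -0.8] grip 0.999 0.0
twist [-1.5000e-03 -1.2000e-03 -1.5358e+00] dp in new frame [ 0.4511 -0.4818  0.0916] old frame [-0.4657 -0.4676  0.0924]
[[-0.255 -0.967  0.   ]
 [-0.967  0.255  0.   ]
 [-0.     0.    -1.   ]]
[[-0.975  0.221 -0.   ]
 [ 0.221  0.975 -0.002]
 [-0.    -0.002 -1.   ]]
```

Emit:
apply_moves:
  dp:
    - [-0.0333,-0.0334,0]
    - [-0.0333,-0.0334,0]
    - [-0.0333,-0.0334,0]
    - [-0.0333,-0.0334,0]
    - [-0.0333,-0.0334,0]
    - [-0.0333,-0.0334,0]
    - [-0.0333,-0.0334,0]
    - [-0.0333,-0.0334,0]
    - [-0.0333,-0.0334,0]
    - [-0.0333,-0.0334,0]
  twist:
    - [0,0,0]
    - [0,0,0]
    - [0,0,0]
    - [0,0,0]
    - [0,0,0]
    - [0,0,0]
    - [0,0,0]
    - [0,0,0]
    - [0,0,0]
    - [0,0,0]
  fingers: [0.5,0.5,0.5,0.5,0.5,0.5,0.5,0.5,0.5,0.5]
  newtons: 55

```text
time: 1.1
position: [0.3951, 0.2327, 0.2224]
tool_rot: [-0.349, -3.122, -0.0]
ft_force: [1.4, 1.1, -0.5]
grip_width: 0.498
grip_force: 0.0
```

Emit:
apply_moves:
  dp:
    - [-0.0333,-0.0334,0]
    - [-0.0333,-0.0334,0]
    - [-0.0333,-0.0334,0]
    - [-0.0333,-0.0334,0]
    - [0,0,0]
    - [0,0,0]
    - [0,0,0]
    - [0,0,0]
    - [0,0,0]
    - [0,0,0]
  twist:
    - [0,0,0]
    - [0,0,0]
    - [0,0,0]
    - [0,0,0.14]
    - [0,0,0.146]
    - [0,0,0.146]
    - [0,0,0.146]
    - [0,0,0.146]
    - [0,0,0.146]
    - [0,0,0.146]
  fingers: [0.5,0.5,0.5,0.5,0.5,0.5,0.5,0.5,0.5,0.5]

```text
time: 2.1
position: [0.4947, 0.0748, 0.2222]
tool_rot: [-1.831, -2.552, 0.001]
ft_force: [0.7, -0.0, -0.3]
grip_width: 0.498
grip_force: 0.0
```

Emit:
apply_moves:
  dp:
    - [0,0,0]
    - [0,0,0]
    - [0,0,0]
    - [0,0,0]
    - [0,0,0]
  twist:
    - [0,0,0.146]
    - [0,0,0.146]
    - [0,0,0.146]
    - [0,0,0]
    - [0,0,0]
  fingers: [0.5,0.5,0.5,0.5,0.5]

```text
time: 2.6
position: [0.4948, 0.0749, 0.2223]
tool_rot: [-2.332, -2.105, 0.001]
ft_force: [0.1, 0.3, -0.6]
grip_width: 0.497
grip_force: 0.0
```

```bash
python3 - <<'E'
from h import *
Rt=toolR(R.from_euler('z',TEE[2])); go(Rt,[TEE[0],TEE[1],.08]); print(np.round(ctrl.get_state()["joint_positions"],2))
E
```

```text
t 2.6 pos [0.4948 0.0749 0.2223] F [ 0.1  0.3 -0.6] grip 0.497 0.0
twist [-0.0004  0.0002  0.1554] dp in new frame [-0.0005 -0.0003  0.1423] old frame [-0.0005 -0.0003  0.1423]
[-0.7  -0.01  0.5   1.83  0.01  1.32 -0.31]
```

Emit:
apply_moves:
  dp:
    - [0,0,0.03]
    - [0,0,0.04]
    - [0,0,0.04]
    - [0,0,0.03]
    - [0,0,0.02]
    - [0,0,0.02]
    - [0,0,0.018]
    - [0,0,0]
    - [0,0,0]
  twist:
    - [0,0,0.078]
    - [0,0,0.078]
    - [0,0,0]
    - [0,0,0]
    - [0,0,0]
    - [0,0,0]
    - [0,0,0]
    - [0,0,0]
    - [0,0,0]
  fingers: [0.5,0.5,0.5,0.5,0.5,0.5,0.5,0.5,0.5]

```text
time: 3.5
position: [0.495, 0.0748, 0.0247]
tool_rot: [2.491, 1.914, -0.001]
ft_force: [-0.1, -0.0, 0.0]
grip_width: 0.5
grip_force: 0.0
```

```bash
python3 - <<'E'
from h import *
import cv2
go(toolR(R.from_euler('z',TEE[2])),[TEE[0],TEE[1],.024])
a=get_image("side")[90:240,220:420,::-1]; b=get_image("top")[130:280,270:470,::-1]
cv2.imwrite("pics/g1.png",cv2.resize(np.hstack([a,b]),None,fx=2,fy=2,interpolation=cv2.INTER_CUBIC))
E
```

```text
t 3.5 pos [0.495  0.0748 0.0247] F [-0.1 -0.   0. ] grip 0.5 0.0
twist [-0.0002  0.0004 -0.0028] dp in new frame [-0.0005 -0.0005  0.0007] old frame [-0.0005 -0.0005  0.0007]
```

View pics/g1.png

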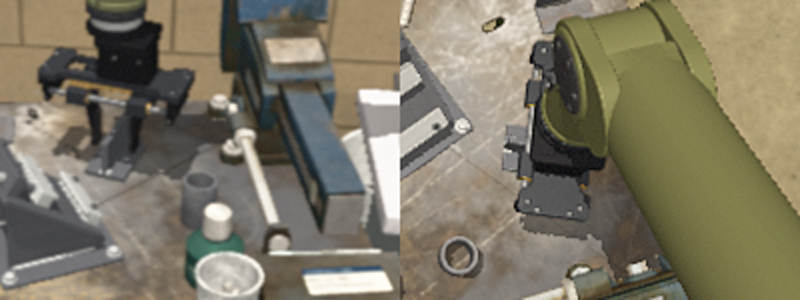

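The fingers straddle the web: in the left half, they stand either side of it at about (110,125). I'm closing the gripper and lifting.

Emit:
apply_moves:
  dp:
    - [0,0,0]
    - [0,0,0]
    - [0,0,0]
    - [0,0,0]
    - [0,0,0]
    - [0,0,0]
    - [0,0,0]
  twist:
    - [0,0,0]
    - [0,0,0]
    - [0,0,0]
    - [0,0,0]
    - [0,0,0]
    - [0,0,0]
    - [0,0,0]
  fingers: [1,1,1,1,1,1,1]
  newtons: 60

```text
time: 4.3
position: [0.4945, 0.0751, 0.0246]
tool_rot: [-2.492, -1.912, 0.001]
ft_force: [-3.4, 0.9, 3.2]
grip_width: 0.082
grip_force: 60.0
```

Emit:
apply_moves:
  dp:
    - [0,0,-0.02]
    - [0,0,-0.04]
    - [0,0,-0.04]
    - [0,0,-0.04]
    - [0,0,-0.04]
    - [0,0,0]
    - [0,0,0]
  twist:
    - [0,0,0]
    - [0,0,0]
    - [0,0,0]
    - [0,0,0]
    - [0,0,0]
    - [0,0,0]
    - [0,0,0]
  fingers: [1,1,1,1,1,1,1]

```text
time: 5.0
position: [0.4946, 0.0748, 0.2038]
tool_rot: [-2.492, -1.912, 0.0]
ft_force: [-0.8, -0.0, -6.7]
grip_width: 0.087
grip_force: 60.0
```

```bash
cat >> h.py <<'E'
OFF=.0243   # tips above tee underside
def pose(x,z,th,y=0):
    """tool pose for the foot's upper bottom edge at bed (x,y,z), lower edge raised by th (deg)"""
    B=bedR(BED[2]); Rt=B*R.from_euler('y',np.radians(th))
    p=np.array([x,y,z])/1000+R.from_euler('y',np.radians(th)).apply([-.028,0,OFF])
    return toolR(Rt),B.apply(p)+[BED[0],BED[1],.062]
def where():
    s=ctrl.get_state(); B=bedR(BED[2]); c=R.from_rotvec(s["tool_rot"])
    M=(B.inv()*c).as_matrix(); th=np.degrees(np.arctan2(-M[0,2],-M[2,2])); 
    p=B.inv().apply(s["position"]-np.array([BED[0],BED[1],.062]))
    e=p-R.from_euler('y',np.radians(th)).apply([-.028,0,OFF])
    print("edge mm",(e*1000).round(1),"th",th.round(1),"yawerr",np.degrees(np.arcsin(M[2,0])).round(1),np.degrees(np.arcsin(M[1,1])).round(1),"F bed",B.inv().apply(s["ft_force"]).round(1))
E
python3 - <<'E'
from h import *
go(*pose(0,70,22)); where(); print(pose(0,70,22)[1])
E
```

```text
t 5.0 pos [0.4946 0.0748 0.2038] F [-0.8 -0.  -6.7] grip 0.087 60.0
twist [-0.2166  0.0849 -0.7456] dp in new frame [0.1234 0.0429 0.0787] old frame [ 0.1309 -0.0404  0.0671]
edge mm [ -18.2 -123.4  156.1] th 35.0 yawerr -23.0 -42.9 F bed [-4.5  0.4 -5.1]
[0.48947275 0.21169139 0.13671921]
```

Emit:
apply_moves:
  dp:
    - [0,0,0]
    - [0,0,0]
    - [0,0,0]
    - [0,0,0]
    - [0,0,0]
    - [0,0,0]
    - [0.031,0.011,0]
    - [0.031,0.011,0]
    - [0.031,0.011,0]
    - [0.031,0.011,0]
  twist:
    - [-0.0361,0.0142,-0.1243]
    - [-0.0361,0.0142,-0.1243]
    - [-0.0361,0.0142,-0.1243]
    - [-0.0361,0.0142,-0.1243]
    - [-0.0361,0.0142,-0.1243]
    - [-0.0361,0.0142,-0.1243]
    - [0,0,0]
    - [0,0,0]
    - [0,0,0]
    - [0,0,0]
  fingers: [1,1,1,1,1,1,1,1,1,1]

```text
time: 6.0
position: [0.4722, 0.2044, 0.2104]
tool_rot: [1.555, 2.582, 0.285]
ft_force: [-0.4, -1.1, -5.9]
grip_width: 0.086
grip_force: 60.0
```

Emit:
apply_moves:
  dp:
    - [0,0,0]
    - [0,0,0]
  twist:
    - [0,0,0]
    - [0,0,0]
  fingers: [1,1]

```text
time: 6.2
position: [0.4726, 0.2041, 0.2108]
tool_rot: [1.551, 2.584, 0.285]
ft_force: [0.4, -0.7, -6.6]
grip_width: 0.086
grip_force: 60.0
```

```bash
python3 - <<'E'
from h import *
where(); go(*pose(8,25,22)); go(*pose(8,3,22)); 
E
```

```text
edge mm [ 27.1   1.2 141.1] th 22.4 yawerr 0.0 0.1 F bed [-3.8 -0.8 -5.4]
t 6.2 pos [0.4726 0.2041 0.2108] F [ 0.4 -0.7 -6.6] grip 0.086 60.0
twist [-0.0065  0.0009  0.0026] dp in new frame [-0.0012  0.0256  0.115 ] old frame [-0.0011  0.0264  0.1149]
t 6.2 pos [0.4726 0.2041 0.2108] F [ 0.4 -0.7 -6.6] grip 0.086 60.0
twist [-0.0065  0.0009  0.0026] dp in new frame [-0.0012  0.0339  0.1354] old frame [-0.0011  0.0347  0.1352]
```

Emit:
apply_moves:
  dp:
    - [-0.0003,0.0064,0.0288]
    - [-0.0003,0.0064,0.0288]
    - [-0.0003,0.0064,0.0288]
    - [-0.0003,0.0064,0.0288]
    - [0,0,0]
    - [0,0,0]
  twist:
    - [-0.0065,0.001,0.0026]
    - [0,0,0]
    - [0,0,0]
    - [0,0,0]
    - [0,0,0]
    - [0,0,0]
  fingers: [1,1,1,1,1,1]

```text
time: 6.8
position: [0.5197, 0.2254, 0.1064]
tool_rot: [1.557, 2.575, 0.297]
ft_force: [-0.5, -0.2, -5.8]
grip_width: 0.083
grip_force: 60.0
```

```bash
python3 - <<'E'
from h import *
import cv2
where(); go(*pose(8,3,22))
a=get_image("side")[120:250,180:310,::-1]; b=get_image("top")[130:260,210:340,::-1]
cv2.imwrite("pics/g2.png",cv2.resize(np.hstack([a,b]),None,fx=3,fy=3,interpolation=cv2.INTER_CUBIC))
B=bedR(BED[2]); f=lambda n,l:(proj(n,B.apply(np.array(l)/1000)+[BED[0],BED[1],.062]).round(1).tolist())
for o,n in(((180,120),"side"),((210,130),"top")):
  for nm,l in(("stop lip",[[-22,45,15],[-22,-45,15]]),("jaw lip",[[20,43,18],[20,-43,18]]),("edge bottom",[[8,45,25],[8,-45,25]]),("foot lower",[[8-52,45,46],[8-52,-45,46]])):
    print(n,nm,((np.array(f(n,l))-o)*3+(np.array([0,0]) if n=="side" else [390,0])).round(0).tolist())
E
```

```text
edge mm [ 9.8 -2.  26.2] th 21.9 yawerr -0.1 -0.2 F bed [-3.8  0.1 -4.4]
t 6.8 pos [0.5197 0.2254 0.1064] F [-0.5 -0.2 -5.8] grip 0.083 60.0
twist [ 0.0023  0.0004 -0.0039] dp in new frame [0.002  0.007  0.0221] old frame [0.002  0.007  0.0221]
side stop lip [[250.0, 224.0], [210.0, 163.0]]
side jaw lip [[208.0, 204.0], [172.0, 145.0]]
side edge bottom [[226.0, 203.0], [187.0, 142.0]]
side foot lower [[293.0, 201.0], [251.0, 141.0]]
top stop lip [[533.0, 228.0], [628.0, 162.0]]
top jaw lip [[509.0, 185.0], [603.0, 121.0]]
top edge bottom [[518.0, 202.0], [616.0, 134.0]]
top foot lower [[560.0, 263.0], [657.0, 196.0]]
```

View pics/g2.png

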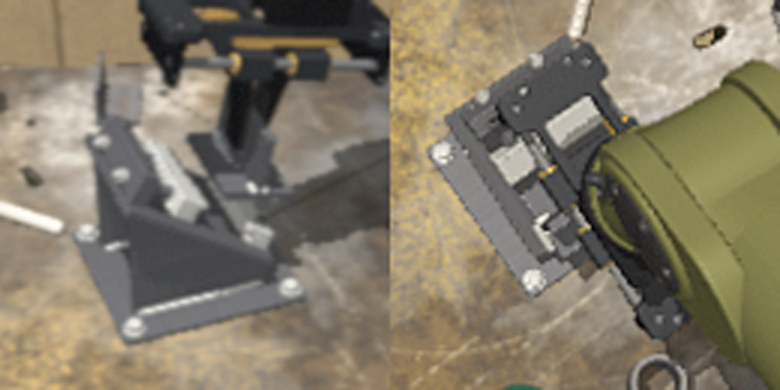

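The foot sits level above the jig, between the lips: its near upper corner is at about (225,195) in the left half, close to the predicted (226,203). Next I lower it to just above the bed.

Emit:
apply_moves:
  dp:
    - [0.001,0.0035,0.007]
    - [0.001,0.0035,0.006]
    - [0,0,0.005]
    - [0,0,0.004]
    - [0,0,0]
    - [0,0,0]
  twist:
    - [0.002,0,-0.004]
    - [0,0,0]
    - [0,0,0]
    - [0,0,0]
    - [0,0,0]
    - [0,0,0]
  fingers: [1,1,1,1,1,1]

```text
time: 7.5
position: [0.5303, 0.2348, 0.0883]
tool_rot: [1.549, 2.578, 0.3]
ft_force: [0.1, -0.5, -5.9]
grip_width: 0.087
grip_force: 60.0
```

```bash
python3 - <<'E'
from h import *
where(); go(*pose(18,2.5,22)); go(*pose(30,2.5,22))
E
```

```text
edge mm [10.8  1.3  3.5] th 21.7 yawerr 0.1 0.1 F bed [-3.5 -0.5 -4.7]
t 7.5 pos [0.5303 0.2348 0.0883] F [ 0.1 -0.5 -5.9] grip 0.087 60.0
twist [ 0.0046 -0.001   0.0016] dp in new frame [-0.0013  0.0072 -0.0019] old frame [-0.0013  0.0072 -0.0019]
t 7.5 pos [0.5303 0.2348 0.0883] F [ 0.1 -0.5 -5.9] grip 0.087 60.0
twist [ 0.0046 -0.001   0.0016] dp in new frame [-0.0013  0.0183 -0.0064] old frame [-0.0014  0.0184 -0.0063]
```

Emit:
apply_moves:
  dp:
    - [-0.0013,0.0004,0.0009]
    - [0,0.0004,0.0009]
    - [0,0,0]
    - [0,0,0]
  twist:
    - [0.004,0,0.0016]
    - [0,0,0]
    - [0,0,0]
    - [0,0,0]
  fingers: [1,1,1,1]

```text
time: 7.9
position: [0.5324, 0.2342, 0.0874]
tool_rot: [1.553, 2.579, 0.297]
ft_force: [-1.2, -1.4, -2.5]
grip_width: 0.089
grip_force: 60.0
```

```bash
python3 - <<'E'
from h import *
where()
E
```

```text
edge mm [11.5 -0.2  1.8] th 21.9 yawerr 0.0 -0.0 F bed [-2.8 -0.7 -1.1]
```

Emit:
apply_moves:
  dp:
    - [0,0.0004,0.0009]
    - [0,0.0002,0.0005]
    - [0,0,0]
    - [0,0,0]
  twist:
    - [0,0,0]
    - [0,0,0]
    - [0,0,0]
    - [0,0,0]
  fingers: [1,1,1,1]

```text
time: 8.3
position: [0.5327, 0.2343, 0.0872]
tool_rot: [1.554, 2.58, 0.296]
ft_force: [-7.6, -4.6, 10.3]
grip_width: 0.089
grip_force: 60.1
```

```bash
python3 - <<'E'
from h import *
where(); go(*pose(22,1,22))
E
```

```text
edge mm [11.6 -0.2  1.5] th 22.0 yawerr 0.1 -0.0 F bed [-1.4 -0.5 13.6]
t 8.3 pos [0.5327 0.2343 0.0872] F [-7.6 -4.6 10.3] grip 0.089 60.1
twist [ 0.0003 -0.0016 -0.0005] dp in new frame [ 0.0002  0.0098 -0.0035] old frame [ 0.0002  0.0098 -0.0035]
```

Emit:
apply_moves:
  dp:
    - [0,-0.0006,-0.0016]
    - [0,0.0046,-0.0019]
    - [0,0.0046,-0.0019]
    - [0,0,0]
    - [0,0,0]
  twist:
    - [0,0,0]
    - [0,0,0]
    - [0,0,0]
    - [0,0,0]
    - [0,0,0]
  fingers: [1,1,1,1,1]

```text
time: 8.8
position: [0.5393, 0.2383, 0.0926]
tool_rot: [1.552, 2.579, 0.296]
ft_force: [-0.3, 0.1, -5.4]
grip_width: 0.084
grip_force: 60.0
```

```bash
python3 - <<'E'
from h import *
where()
E
```

```text
edge mm [21.   0.2  1.5] th 21.9 yawerr 0.1 0.0 F bed [-3.3  0.3 -4.3]
```

Emit:
apply_moves:
  dp:
    - [0,0.0028,-0.0011]
    - [0,0.0028,-0.0011]
    - [0,0,0]
    - [0,0,0]
  twist:
    - [0,0,0]
    - [0,0,0]
    - [0,0,0]
    - [0,0,0]
  fingers: [1,1,1,1]

```text
time: 9.2
position: [0.5424, 0.2398, 0.0952]
tool_rot: [1.554, 2.581, 0.292]
ft_force: [-3.2, -1.4, -8.7]
grip_width: 0.088
grip_force: 60.0
```

```bash
python3 - <<'E'
from h import *
where(); go(*pose(38,2,22))
E
```

```text
edge mm [25.2  0.1  1.6] th 22.1 yawerr 0.1 0.0 F bed [-7.8  0.2 -5.1]
t 9.2 pos [0.5424 0.2398 0.0952] F [-3.2 -1.4 -8.7] grip 0.088 60.0
twist [-0.002  -0.0011  0.    ] dp in new frame [-0.0001  0.0116 -0.0051] old frame [-0.0001  0.0116 -0.0051]
```

The push shows about 4.5 N from the spring, which fits about 3 mm of travel, so the edge is under the lip. I'm pushing on.

Emit:
apply_moves:
  dp:
    - [0,0.0028,-0.0011]
    - [0,0.0028,-0.0011]
    - [0,0.0028,-0.0011]
    - [0,0.0028,-0.0011]
    - [0,0,0]
    - [0,0,0]
  twist:
    - [0,0,0]
    - [0,0,0]
    - [0,0,0]
    - [0,0,0]
    - [0,0,0]
    - [0,0,0]
  fingers: [1,1,1,1,1,1]

```text
time: 9.8
position: [0.55, 0.2439, 0.1013]
tool_rot: [1.555, 2.583, 0.288]
ft_force: [-7.1, -3.1, -10.0]
grip_width: 0.085
grip_force: 60.1
```

```bash
python3 - <<'E'
from h import *
where(); print(pose(39,2,0)[1])
for th in(16,11,5.5,0): print(th); go(*pose(38.5,2,th))
E
```

```text
edge mm [35.7  0.2  1.6] th 22.3 yawerr 0.1 0.0 F bed [-12.    0.5  -3.7]
[0.54853153 0.24295786 0.08985304]
16
t 9.8 pos [0.55   0.2439 0.1013] F [ -7.1  -3.1 -10. ] grip 0.085 60.1
twist [-1.1e-01 -1.2e-03  1.0e-04] dp in new frame [-0.0002 -0.0002  0.0018] old frame [-0.0002 -0.      0.0018]
11
t 9.8 pos [0.55   0.2439 0.1013] F [ -7.1  -3.1 -10. ] grip 0.085 60.1
twist [-0.1973 -0.0012  0.    ] dp in new frame [-0.0002 -0.0026  0.0041] old frame [-0.0002 -0.0018  0.0045]
5.5
t 9.8 pos [0.55   0.2439 0.1013] F [ -7.1  -3.1 -10. ] grip 0.085 60.1
twist [-0.2933 -0.0012 -0.    ] dp in new frame [-0.0002 -0.0055  0.0064] old frame [-0.0002 -0.0034  0.0077]
0
t 9.8 pos [0.55   0.2439 0.1013] F [ -7.1  -3.1 -10. ] grip 0.085 60.1
twist [-3.893e-01 -1.200e-03 -1.000e-04] dp in new frame [-0.0002 -0.0085  0.0084] old frame [-0.0002 -0.0047  0.011 ]
```

Emit:
apply_moves:
  dp:
    - [0,0,0.0009]
    - [0,0,0.0009]
    - [0,-0.0012,0.0012]
    - [0,-0.0012,0.0012]
    - [0,0,0]
    - [0,0,0]
  twist:
    - [-0.055,0,0]
    - [-0.055,0,0]
    - [-0.0437,0,0]
    - [-0.0437,0,0]
    - [0,0,0]
    - [0,0,0]
  fingers: [1,1,1,1,1,1]

```text
time: 10.4
position: [0.5482, 0.243, 0.0953]
tool_rot: [1.486, 2.469, 0.524]
ft_force: [-4.5, -1.5, -14.0]
grip_width: 0.089
grip_force: 60.1
```

```bash
python3 - <<'E'
from h import *
where()
for th in(5,0): print(th); go(*pose(38.5,2,th))
E
```

```text
edge mm [36.7  0.2  1.7] th 11.1 yawerr 0.1 -0.0 F bed [-11.8   0.8  -8.8]
5
t 10.4 pos [0.5482 0.243  0.0953] F [ -4.5  -1.5 -14. ] grip 0.089 60.1
twist [-0.1063 -0.0013 -0.0004] dp in new frame [-0.0002 -0.001   0.0024] old frame [-0.0002 -0.0007  0.0025]
0
t 10.4 pos [0.5482 0.243  0.0953] F [ -4.5  -1.5 -14. ] grip 0.089 60.1
twist [-0.1935 -0.0013 -0.0005] dp in new frame [-0.0002 -0.0034  0.0046] old frame [-0.0002 -0.0025  0.0052]
```

Emit:
apply_moves:
  dp:
    - [0,-0.0004,0.0012]
    - [0,-0.0004,0.0012]
    - [0,0,0]
    - [0,0,0]
  twist:
    - [-0.053,0,0]
    - [-0.053,0,0]
    - [0,0,0]
    - [0,0,0]
  fingers: [1,1,1,1]

```text
time: 10.8
position: [0.5485, 0.2431, 0.0926]
tool_rot: [1.446, 2.401, 0.643]
ft_force: [-5.1, -1.8, -14.9]
grip_width: 0.083
grip_force: 60.1
```

```bash
python3 - <<'E'
from h import *
where()
go(*pose(38.5,2,0))
E
```

```text
edge mm [38.3  0.2  1.8] th 5.1 yawerr 0.1 -0.0 F bed [-12.9   0.8  -9.2]
t 10.8 pos [0.5485 0.2431 0.0926] F [ -5.1  -1.8 -14.9] grip 0.083 60.1
twist [-0.0882 -0.0013 -0.0006] dp in new frame [-0.0002 -0.0021  0.0022] old frame [-0.0002 -0.0019  0.0024]
```

Emit:
apply_moves:
  dp:
    - [0,-0.001,0.0012]
    - [0,-0.001,0.0012]
    - [0,0,0]
    - [0,0,0]
  twist:
    - [-0.044,0,0]
    - [-0.044,0,0]
    - [0,0,0]
    - [0,0,0]
  fingers: [1,1,1,1]

```text
time: 11.2
position: [0.5482, 0.2429, 0.0893]
tool_rot: [1.41, 2.342, 0.739]
ft_force: [-5.3, -2.1, -13.8]
grip_width: 0.088
grip_force: 60.1
```

```bash
python3 - <<'E'
from h import *
import cv2
where()
a=get_image("side")[140:240,190:290,::-1]
cv2.imwrite("pics/g3.png",cv2.resize(a,None,fx=5,fy=5,interpolation=cv2.INTER_CUBIC))
E
```

```text
edge mm [38.4  0.1  1.8] th 0.0 yawerr 0.1 -0.0 F bed [-12.6   0.6  -8.1]
```

View pics/g3.png

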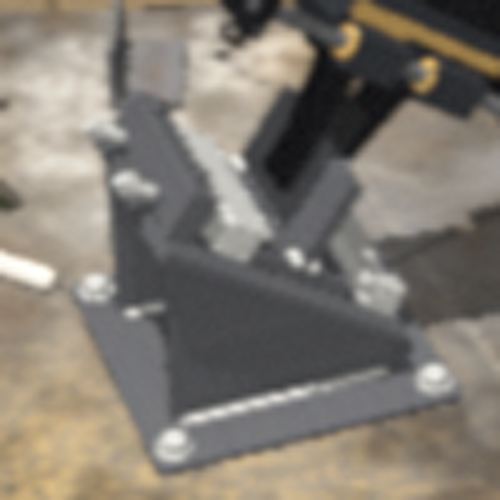

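The tee now lies between the lips with the jaw back: its tack welds are at (300,260), the jaw end at (235,230) and the stop end at (380,290). I'm pressing it lightly onto the bed.

Emit:
apply_moves:
  dp:
    - [0,0,0.001]
    - [0,0,0]
    - [0,0,0]
  twist:
    - [0,0,0]
    - [0,0,0]
    - [0,0,0]
  fingers: [1,1,1]

```text
time: 11.55
position: [0.5494, 0.2435, 0.0893]
tool_rot: [1.41, 2.341, 0.74]
ft_force: [-8.1, -4.0, -9.6]
grip_width: 0.085
grip_force: 60.1
```

```bash
python3 - <<'E'
from h import *
where()
E
```

```text
edge mm [39.6  0.1  1. ] th -0.0 yawerr 0.1 -0.0 F bed [-12.9   0.3  -2.7]
```

Emit:
apply_moves:
  dp:
    - [0,0,0.0005]
    - [0,-0.003,0]
    - [0,-0.003,0]
    - [0,-0.003,0]
    - [0,0,0]
    - [0,0,0]
  twist:
    - [0,0,0]
    - [0,0,0]
    - [0,0,0]
    - [0,0,0]
    - [0,0,0]
    - [0,0,0]
  fingers: [1,1,1,1,1,1]

```text
time: 12.15
position: [0.5445, 0.2409, 0.0851]
tool_rot: [1.408, 2.338, 0.744]
ft_force: [-4.6, -2.3, -10.0]
grip_width: 0.088
grip_force: 60.1
```

```bash
python3 - <<'E'
from h import *
where()
E
```

```text
edge mm [32.7  0.1  0.8] th -0.3 yawerr 0.1 -0.0 F bed [-10.    0.1  -5.2]
```

Emit:
apply_moves:
  dp:
    - [0,-0.001,0]
    - [0,-0.001,0]
    - [0,0,0]
    - [0,0,0]
  twist:
    - [0,0,0]
    - [0,0,0]
    - [0,0,0]
    - [0,0,0]
  fingers: [1,1,1,1]

```text
time: 12.55
position: [0.5439, 0.2406, 0.0847]
tool_rot: [1.407, 2.336, 0.747]
ft_force: [-3.0, -1.3, -12.2]
grip_width: 0.086
grip_force: 60.1
```

```bash
python3 - <<'E'
from h import *
where()
E
```

```text
edge mm [32.   0.1  1. ] th -0.4 yawerr 0.1 -0.0 F bed [-9.7  0.3 -8.1]
```

Emit:
apply_moves:
  dp:
    - [0,-0.001,0]
    - [0,-0.001,0]
    - [0,0,0]
    - [0,0,0]
  twist:
    - [0,0,0]
    - [0,0,0]
    - [0,0,0]
    - [0,0,0]
  fingers: [1,1,1,1]

```text
time: 12.95
position: [0.5429, 0.24, 0.084]
tool_rot: [1.406, 2.335, 0.748]
ft_force: [-2.0, -1.9, -11.1]
grip_width: 0.087
grip_force: 60.1
```

```bash
python3 - <<'E'
from h import *
import cv2
where()
a=get_image("side")[140:240,190:290,::-1]
cv2.imwrite("pics/g4.png",cv2.resize(a,None,fx=5,fy=5,interpolation=cv2.INTER_CUBIC))
E
```

```text
edge mm [30.6  0.1  1.1] th -0.5 yawerr 0.1 -0.0 F bed [-8.5 -0.8 -7.5]
```

View pics/g4.png

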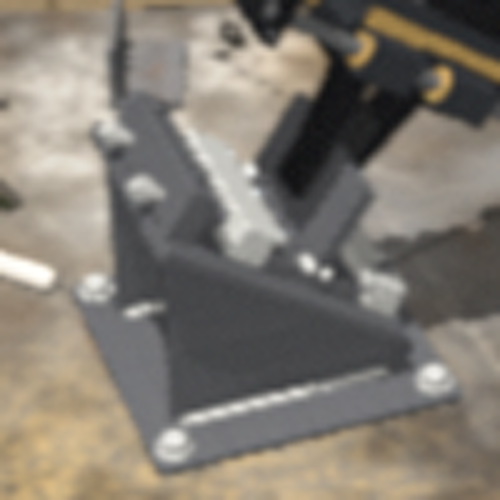

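The tee has slid down toward the stop with the jaw following: the welds moved to about (315,268) and the jaw end to (250,238). I'm continuing to the stop.

Emit:
apply_moves:
  dp:
    - [0,-0.001,0]
    - [0,-0.001,0]
    - [0,0,0]
    - [0,0,0]
  twist:
    - [0.008,0,0]
    - [0,0,0]
    - [0,0,0]
    - [0,0,0]
  fingers: [1,1,1,1]

```text
time: 13.4
position: [0.5418, 0.2395, 0.0833]
tool_rot: [1.409, 2.34, 0.741]
ft_force: [-3.3, -0.7, -8.1]
grip_width: 0.089
grip_force: 60.0
```

```bash
python3 - <<'E'
from h import *
where()
E
```

```text
edge mm [29.1  0.1  1. ] th -0.1 yawerr 0.1 -0.0 F bed [-7.3  0.9 -4.7]
```

Emit:
apply_moves:
  dp:
    - [0,-0.001,0]
    - [0,-0.0005,0]
    - [0,0,0]
    - [0,0,0]
  twist:
    - [0,0,0]
    - [0,0,0]
    - [0,0,0]
    - [0,0,0]
  fingers: [1,1,1,1]

```text
time: 13.8
position: [0.5409, 0.239, 0.0825]
tool_rot: [1.409, 2.34, 0.741]
ft_force: [-1.4, -0.7, -8.0]
grip_width: 0.083
grip_force: 60.0
```

```bash
python3 - <<'E'
from h import *
where()
E
```

```text
edge mm [27.8  0.1  1. ] th -0.1 yawerr 0.1 -0.0 F bed [-5.9  0.  -5.6]
```

Emit:
apply_moves:
  dp:
    - [0,0,0]
    - [0,0,0]
    - [0,0,0]
    - [0,0,0]
    - [0,0,0]
    - [0,0,0]
  twist:
    - [0,0,0]
    - [0,0,0]
    - [0,0,0]
    - [0,0,0]
    - [0,0,0]
    - [0,0,0]
  fingers: [0.9,0.8,0.75,0.7,0.7,0.7]

```text
time: 14.4
position: [0.5413, 0.2393, 0.0832]
tool_rot: [1.409, 2.339, 0.743]
ft_force: [-0.5, -0.2, 0.1]
grip_width: 0.294
grip_force: 0.0
```

```bash
python3 - <<'E'
from h import *
where(); print(ctrl.get_state()["grip_width"])
E
```

```text
edge mm [28.6  0.1  1.3] th -0.2 yawerr 0.1 -0.0 F bed [-0.4  0.1  0.4]
0.2939636942447956
```

Emit:
apply_moves:
  dp:
    - [0,0,-0.005]
    - [0,0,-0.01]
    - [0,0,-0.02]
    - [0,0,-0.03]
    - [0,0,-0.04]
    - [0,0,-0.04]
    - [0,0,-0.02]
    - [0,0,0]
    - [0,0,0]
  twist:
    - [0,0,0]
    - [0,0,0]
    - [0,0,0]
    - [0,0,0]
    - [0,0,0]
    - [0,0,0]
    - [0,0,0]
    - [0,0,0]
    - [0,0,0]
  fingers: [0.7,0.7,0.7,0.7,0.7,0.7,0.7,0.7,0.7]

```text
time: 15.3
position: [0.4941, 0.2062, 0.1762]
tool_rot: [1.424, 2.337, 0.739]
ft_force: [-0.9, 0.5, -0.0]
grip_width: 0.302
grip_force: 0.0
```

```bash
python3 - <<'E'
from h import *
import cv2
where()
a=get_image("side")[140:240,190:290,::-1]; b=get_image("top")[130:230,210:310,::-1]
cv2.imwrite("pics/g5.png",cv2.resize(np.hstack([a,b]),None,fx=4,fy=4,interpolation=cv2.INTER_CUBIC))
B=bedR(BED[2]); f=lambda n,l:proj(n,B.apply(np.array(l)/1000)+[BED[0],BED[1],.062])
for o,n in(((190,140),"side"),((210,130),"top")):
    print(n,((f(n,[[0,45,54],[0,-45,54],[0,45,8],[0,-45,8],[28,45,8],[-28,45,0]])-o)*4+([0,0] if n=="side" else [400,0])).round(0).tolist())
E
```

```text
edge mm [ 35.   -7.  110.1] th 0.1 yawerr 0.0 -0.6 F bed [-0.5  0.9  0.3]
side [[300.0, 154.0], [245.0, 74.0], [257.0, 218.0], [206.0, 136.0], [218.0, 204.0], [288.0, 243.0]]
top [[594.0, 296.0], [727.0, 204.0], [568.0, 271.0], [696.0, 182.0], [544.0, 233.0], [587.0, 304.0]]
```

View pics/g5.png

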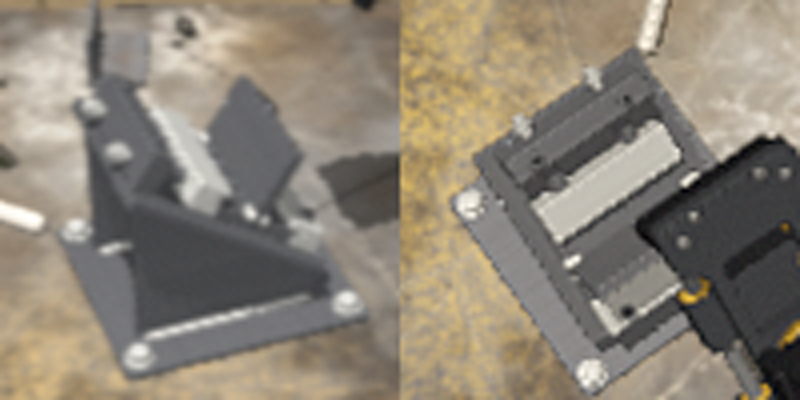

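The tee is flat and home: the web's top is seen at (302,154)-(245,76) against a predicted (300,154)-(245,74). The tool is clear of the jig, so I'm handing in.

```bash
python3 -c "
from bench import ctrl
print(ctrl.get_state()['qd'].round(3)); print(ctrl.close_job())"
```

```text
[-0.034  0.005  0.006 -0.002 -0.009  0.002  0.009]
the job is handed in; nothing more can be done
None
```

I loaded the tee into the jig and handed the job in at about 15.4 s. In the last pictures it lies flat against the stop and centred, gripped by the jaw and let go; I never moved the arm near the angle iron, pliers or pipe, and no verdict came back.

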